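Switch on the kitchen scale and zero it with the bowl on

TASK

Get the kitchen scale ready for weighing into the bowl that stands on it: with a fingertip push the little slide switch on its control strip all the way to the on position (towards the weighing plate), then gently press the big round zero key well down and let it come up again. Do not touch the small square key or the narrow oblong key, do not press the zero key before the scale is on, and do not disturb the bowl, the mug or the salt shaker. Finish with the switch still on and the hand clear.

Things in the scene. Friction and masses are not known exactly. Their poses are not given: they have to be found in the camera images.
- scale: White kitchen scale 250 x 240 x 22 mm, does not shift. Origin: centre of its underside; x from the control strip (robot's side) to the far side, z up. Black strip 46 x 224 mm on its top face, centred at x = -95 mm; four controls in it at y = -82.5, -27.5, 27.5, 82.5 mm, in any order. Display at x = -52 mm. Round steel weighing plate 150 mm across, centred at x = 45 mm, top 30 mm high.
- switch_base: Slide switch: a white tab on a flush grey slot plate 34 x 24 mm. Origin at the middle of the plate, on the strip's surface, 22 mm above the work top; axes as the scale's. The tab, 8 mm along x and 18 mm along y, stands 14 mm above the strip; its centre is at x = -7 mm when off, +7 mm when on, y = 0.
- switch (a joint): How far the tab has been pushed, m: 0 is off (towards the strip's near edge), 0.014 is fully on (towards the plate). It starts between 0 and 0.002, slides along the scale's x against about 2 N of friction and stays where it is left. It has a hard stop at each end.
- zero_key_base: Big round white key, the zero key: 26 mm across, flat top 10 mm above the strip (32 mm above the work top). Origin at the centre of the key, on the strip's surface, 22 mm above the work top; axes as the scale's.
- zero_key (a joint): How far the round key is pressed, m: 0 is up, 0.006 is the bottom stop. Pressed straight down, it is sprung: about 1 N to start, 5 N at the bottom, and comes up by itself.
- unit_key_base: Small square white key, 15 x 15 mm, top 10 mm above the strip, to be left alone. Origin at the centre of the key, on the strip's surface, 22 mm above the work top; axes as the scale's.
- unit_key (a joint): How far the square key is pressed, m: 0 is up, 0.006 is the bottom; sprung as the round one.
- timer_key_base: Narrow oblong white key, 32 mm along the scale's x and 12 mm along y, top 10 mm above the strip, to be left alone. Origin at the centre of the key, on the strip's surface, 22 mm above the work top; axes as the scale's.
- timer_key (a joint): How far the oblong key is pressed, m: 0 is up, 0.006 is the bottom; sprung as the round one.
- bowl: Empty yellow ceramic bowl, 120 mm across the rim and 52 mm high, loose on the weighing plate; its rim is 82 mm above the work top. Origin at the centre of its underside.
- shaker: Salt shaker, white ceramic with a steel top, 42 mm across the foot and 73 mm high, loose on the work top to one side of the scale. Origin at the centre of its underside.
- mug: Blue ceramic mug, 76 mm across, 80 mm high, with a handle on its +y side, loose on the work top at the other side of the scale. Origin at the centre of its underside.
There are look-alikes about, which are no part of the job. Of the things that look like the shaker, the smallest one is meant. There is more than one size of the mug; the job needs the middle-sized.

How it is judged:
By the outcome, as a careful person would: the job done as asked, in the order asked, and still so for the second after the job is handed in, with the robot touching nothing.
It also fails if it takes over 42 s, if anything falls off the work surface, if the arm or the gripper's body presses on something with over 40 N, if the wrist force passes 120 N, or if a joint passes its speed limit or range.

ROBOT

A 7-joint arm with a two-finger parallel gripper is mounted at the origin on the work surface. World frame = base frame: x ahead of the robot, y to its left, z up, the work surface at z = 0. Lengths are in m, angles in rad, forces in N, time in s.
With the tool pointing down it reaches from about 0.425 to 1.025 m from the base axis. Payload 9.4 kg.
Tool frame: the origin (TCP) lies at the very end of the fingers, on their centre line; the grasp point (between the pads) lies 19 mm behind it; z points along the fingers, y is the line along which they close (so a half turn about z gives the same grasp; the last joint's range is limited). The gripper opens to 93 mm and grips with 3 to 60 N. Pads are 15 mm wide; open, the fingers measure 128 mm over their backs; the gripper's body (75 mm by 188 mm) begins 65 mm behind the grasp point.
Start: joints at [-1.18, 0.599, -0.003, 1.599, 0.002, 0.943, -0.08], TCP at [0.327, 0.647, 0.219] pointing down, gripper open.
Joint ranges: [-2.57, 2.57], [-0.35, 1.97], [-1.29, 1.29], [0.11, 2.56], [-1.05, 4.19], [0.11, 1.86], [-2.63, 2.63]. Speed limits (rad/s): [2.22, 2.22, 3.01, 3.01, 3.14, 3.14, 3.14].

INTERFACE

Orientations are given as a unit quaternion [w, x, y, z].
In Python, from station import bot gives the robot as it stands. The module is installed in compiled form; this text tells all that it offers. Calls block until the motion is done:
- bot.move_to(position, orientation): joint-space move of the TCP to a pose.
- bot.move_l(position, attitude=None, vel=0.15, max_force=None): straight line of the TCP; attitude=None keeps the orientation; vel is the mean speed in m/s. With max_force (N) it stops when the force on the tool has changed by that much, and returns True; else False.
- bot.movej(angles): joint-space move.
- bot.release() and bot.grab(force=None): open the fingers fully, or close them until they stop; force is the grip in N (None keeps the last).
- bot.sleep(seconds).
- bot.inverse_kinematics(position, orientation): joint angles nearest the present ones, or None.
- bot.get_image(name): name is "scene" or "top" or "wrist"; returns the picture (400x640x3 uint8, red, green, blue); there is no depth.
- bot.get_calibration(name): a dict with "mtx" (3x3 intrinsics, pixels), "k1" (the pictures are not rectified: a ray, as slopes to the right and down, at radius r is drawn at 1 + k1 r^2 times it, then the intrinsics apply), "R" (3x3) and "t" (3): a world point X has camera coordinates R X + t. Camera axes: x right, y down, z forward; pixel columns grow to the right and rows downward; lengths in m; the calibration is good to about 2 mm. A picture is of the moment at which its call begins: read the wrist's pose just before it. get_calibration takes no time and is no camera call; for the wrist camera it gives the pose at the moment of the call.
A pose or a line that the arm cannot do raises bot.PlanningError and nothing moves.
- bot.job_done(): hands the job in; it is judged then, once.
Readings, each from a call of its own:
- bot.read_time(): time.
- bot.read_joint_pos(): joint angles.
- bot.read_qvel(): joint speeds.
- bot.read_joint_efforts(): joint torques, N m.
- bot.read_eef_pos(): TCP position.
- bot.read_eef_rot(): TCP orientation.
- bot.read_wrist_force(): force on the tool from outside, world axes, zero at the start.
- bot.read_ft_torque(): the same for the moment, N m.
- bot.read_width(): finger opening in m.
- bot.read_gripper_force(): force on a finger pad.
Only numpy, scipy, OpenCV 4.12 (cv2) and the standard library are available. Lean on these libraries where they do the work, as an engineer would, in place of code of your own. Each camera call takes 0.05 s, during which the arm holds its last target. There are 200 camera calls.

## Working session

There is one attempt and no reset: what is moved stays moved. The work goes in short steps, each a Python script; the robot and the scene stay as the last script left them, time stands still between calls to the robot, and variables do not carry over. Pictures are saved under pics/ and viewed, at most 10 in all, crops included, and the job is handed in when it is done.

```bash
mkdir -p pics; cat > h.py <<'E'
import numpy as np, cv2
from station import bot
def snap(name,f):
    c=bot.get_calibration(name); im=bot.get_image(name)
    cv2.imwrite(f'pics/{f}.png',im[:,:,::-1]); np.save(f'pics/{f}.npy',c,allow_pickle=True); return im,c
def load(f): return np.load(f'pics/{f}.npy',allow_pickle=True).item()
def world(c,uv,z):
    K=np.array(c['mtx']); d=((uv[0]-K[0,2])/K[0,0],(uv[1]-K[1,2])/K[1,1])
    d=np.array(d); u=d.copy()
    for _ in range(20): u=d/(1+c['k1']*(u@u))
    R=np.array(c['R']); t=np.array(c['t']).ravel()
    o=-R.T@t; r=R.T@np.array([u[0],u[1],1]); return o+r*(z-o[2])/r[2]
E
python3 - <<'E'
from h import *
a,_=snap('top','top1'); b,_=snap('scene','scene1')
print(bot.read_time(),bot.read_eef_pos(),bot.read_eef_rot())
E
```

```text
0.1 [0.32675257 0.64668303 0.21785337] [-8.13765319e-05  2.31735086e-01  9.72778670e-01 -7.08657411e-04]
```

View pics/top1.png

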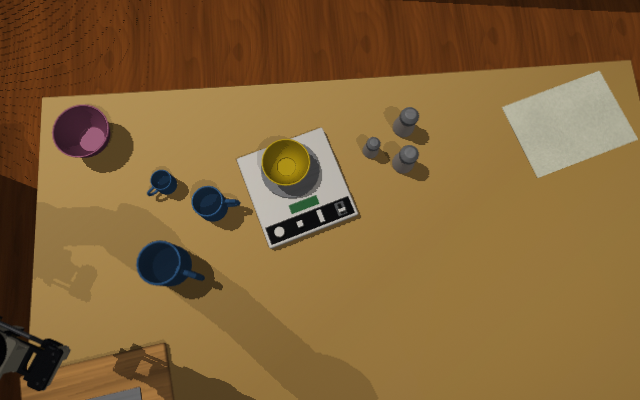

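View pics/scene1.png

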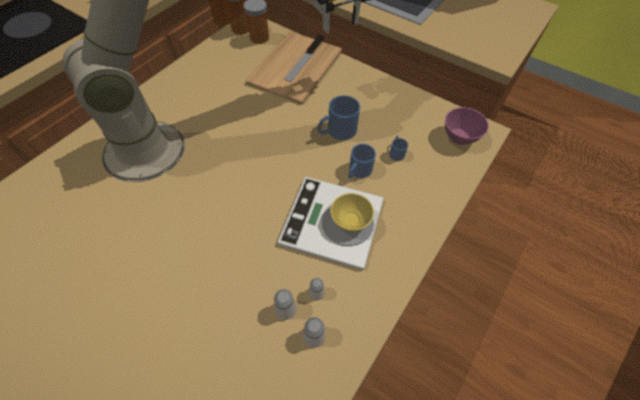

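The top view shows the scale with its strip of controls: round key (279,231), square (300,223), oblong (320,215) and switch (341,208). The mugs are at (162,182) small, (209,203) middle and (165,263) large. The shakers are at (373,147) smallest, (405,120) and (406,157). The middle mug and the smallest shaker flank the scale. None of these get touched.

```bash
python3 - <<'E'
from h import *
from scipy.spatial.transform import Rotation as Ro
c=load('top1')
z=world(c,(279,231),.032); s=world(c,(341,208),.03); print(z,s,world(c,(165,263),.1),world(c,(209,203),.08))
for p in [(237,158),(323,128),(358,215),(271,248)]: print(world(c,p,.022))
d=(z-s)[:2]; ay=d/np.linalg.norm(d)   # scale +-y
print(bot.get_calibration('wrist')['R'],bot.get_calibration('wrist')['t'])
ax=np.array([-ay[1],ay[0]]); ax=ax if ax[0]>0 else -ax
yaw=np.arctan2(ax[1],ax[0]); print('yaw',yaw)
for k in (0,np.pi):
    q=(Ro.from_euler('z',yaw+k)*Ro.from_euler('x',np.pi)).as_quat(scalar_first=True)
    m=(z+s)/2; print(k,q,bot.inverse_kinematics([m[0],m[1],.25],q))
E
```

```text
[0.53945748 0.18239492 0.032     ] [0.58711822 0.02426442 0.03      ] [0.47416694 0.44373919 0.1       ] [0.61174594 0.34392439 0.08      ]
[0.73746634 0.28034043 0.022     ]
[0.80389328 0.05281541 0.022     ]
[ 0.56783681 -0.01758961  0.022     ]
[0.49989301 0.20499933 0.022     ]
[[ 4.51201428e-01  8.92421658e-01 -9.25378040e-04]
 [ 8.66938051e-01 -4.38070613e-01  2.37723691e-01]
 [ 2.11744390e-01 -1.08063514e-01 -9.71332379e-01]] [-0.72358074 -0.02738538  0.39014007]
yaw 0.2927419190543408
0 [6.05775754e-17 9.89306883e-01 1.45848866e-01 8.93066735e-18] [-0.74752579  0.44482735  0.67328568  1.94790401 -0.35883159  0.8695624
 -1.16414323]
3.141592653589793 [-8.93066735e-18 -1.45848866e-01  9.89306883e-01  6.05775754e-17] [-0.18368332  0.38420802 -0.13274373  1.91407732  0.06622996  0.84745732
  1.51281438]
```

```bash
python3 - <<'E'
from h import *
q=[0,-1.45848866e-01,9.89306883e-01,0]
bot.grab(5)
bot.move_to([.563,.103,.22],q)
im,c=snap('wrist','w1'); print(bot.read_time(),bot.read_eef_pos(),bot.read_width(),bot.read_wrist_force())
E
```

```text
3.725 [0.5630225  0.10403242 0.21999224] 0.0006673080462309439 [-0.41657415 -0.0627579   0.28348896]
```

View pics/w1.png

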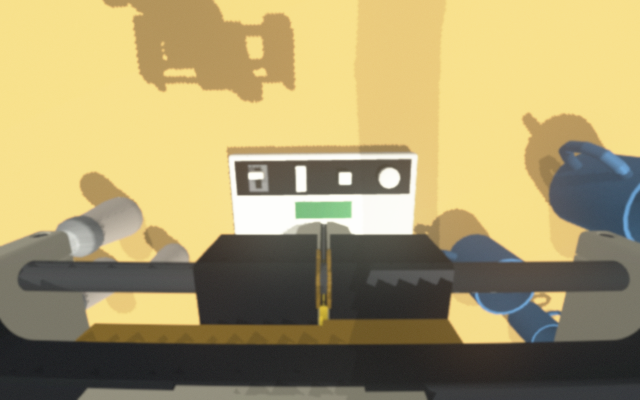

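The wrist view shows the strip clearly: switch plate near (258,178), oblong (300,179), square (345,178), round key (389,178). I'll enlarge it.

```bash
python3 - <<'E'
import cv2
im=cv2.imread('pics/w1.png')[145:225,225:425]
cv2.imwrite('pics/w1c.png',cv2.resize(im,None,fx=4,fy=4,interpolation=cv2.INTER_CUBIC))
E
```

```text
(no output)
```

View pics/w1c.png

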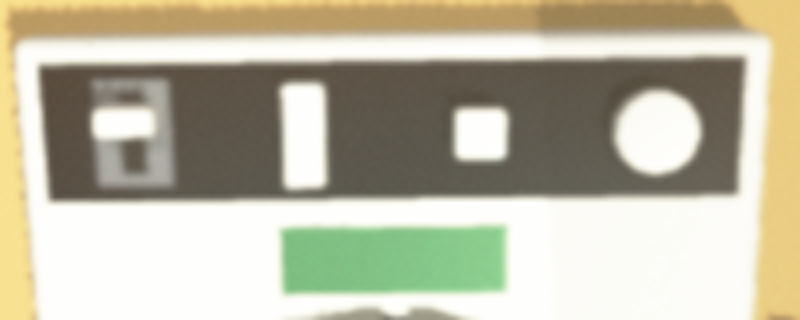

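The crop shows the tab top at (123,123), the slot plate centred at (134,133), the round key at (657,132), and the strip corners at (39,66), (746,58), (738,195) and (50,200). The tab is in the off position, towards the top of the crop, which is the robot's side.

```bash
python3 - <<'E'
from h import *
c=load('w1')
f=lambda u,v,z: world(c,((u+.5)/4+224.5,(v+.5)/4+144.5),z)
P=lambda *a: print(np.round(a,4))
st=np.array([f(*p,.022) for p in [(39,66),(746,58),(738,195),(50,200)]])[:,:2]
z=f(657,132,.032)[:2]; tab=f(123,123,.036)[:2]; pl=f(134,133,.022)[:2]
# fit scale pose to all
mod=np.array([[-.118,-.112],[-.118,.112],[-.072,.112],[-.072,-.112],[-.095,.0825],[-.102,-.0825],[-.095,-.0825]])
obs=np.vstack([st,z,tab,pl])
# left of image is world -y (robot's right): scale y=-.0825 for switch
mc,oc=mod-mod.mean(0),obs-obs.mean(0)
U,S,V=np.linalg.svd(mc.T@oc); R=V.T@U.T; t=obs.mean(0)-R@mod.mean(0)
print('yaw',np.arctan2(R[1,0],R[0,0]),t,np.linalg.det(R)); print(np.round((obs-mod@R.T-t)@R,4))
tc=load('top1')
print('zero',R@mod[4]+t,z,'switch',R@mod[6]+t,pl,'tab',tab)
E
```

```text
yaw 0.3046798499855216 [0.65297864 0.13180676] 1.0
[[ 0.0009  0.0006]
 [ 0.001  -0.0003]
 [-0.0006 -0.0003]
 [-0.0016  0.0006]
 [-0.0005 -0.0003]
 [ 0.0011 -0.0002]
 [-0.0003 -0.0002]]
zero [0.53760506 0.18200822] [0.53722876 0.18157751] switch [0.58710305 0.02460762] [0.58690354 0.0243632 ] tab [0.58150154 0.02267943]
```

```bash
cat >> h.py <<'E'
from scipy.spatial.transform import Rotation as Ro
yaw=.3047; T=np.array([.65298,.13181]); c_,s_=np.cos(yaw),np.sin(yaw); RS=np.array([[c_,-s_],[s_,c_]])
Q=(Ro.from_euler('z',yaw+np.pi)*Ro.from_euler('x',np.pi)).as_quat(scalar_first=True)
def S(x,y,z): return [*(RS@[x,y]+T),z]
def loc(): p=bot.read_eef_pos(); return np.round([*(RS.T@(p[:2]-T)),p[2]],4)
E
python3 - <<'E'
from h import *
y=-.0825
bot.move_to(S(-.123,y,.10),Q)
print(loc())
print(bot.move_l(S(-.123,y,.028),vel=.08,max_force=10),loc(),bot.read_wrist_force())
print(bot.move_l(S(-.108,y,.028),vel=.03,max_force=12),loc(),bot.read_wrist_force())
print(bot.move_l(S(-.096,y,.028),vel=.02,max_force=10),loc(),bot.read_wrist_force())
bot.sleep(.2);print(loc(),RS.T@bot.read_wrist_force()[:2],bot.read_time())
E
```

```text
[-0.122  -0.0816  0.1005]
False [-0.1228 -0.0826  0.0284] [ 0.70340812  0.04564892 -0.96804277]
False [-0.1077 -0.0824  0.028 ] [-0.00858952  0.11615823 -0.65832596]
True [-0.1008 -0.0824  0.0275] [-0.09073972  1.35411798  0.28280495]
[-0.1014 -0.0824  0.0272] [0.79580974 0.61086122] 6.75
```

```bash
python3 - <<'E'
from h import *
y=-.0825
print(bot.move_l(S(-.095,y,.028),vel=.015,max_force=18),loc(),RS.T@bot.read_wrist_force()[:2])
bot.sleep(.1);print(loc(),RS.T@bot.read_wrist_force()[:2])
bot.move_l(S(-.118,y,.028),vel=.06); bot.move_l(S(-.118,y,.13),vel=.15)
bot.move_to(S(-.11,0,.22),Q)
snap('wrist','w2'); print(bot.read_time())
im=cv2.imread('pics/w2.png')[145:225,225:425]
cv2.imwrite('pics/w2c.png',cv2.resize(cv2.imread('pics/w2.png')[130:280,200:440],None,fx=3.3,fy=3.3,interpolation=cv2.INTER_CUBIC))
E
```

```text
False [-0.1004 -0.0824  0.0273] [-12.93371004   0.58510194]
[-0.1004 -0.0824  0.0274] [-12.6440038    0.41445263]
9.425
```

View pics/w2c.png

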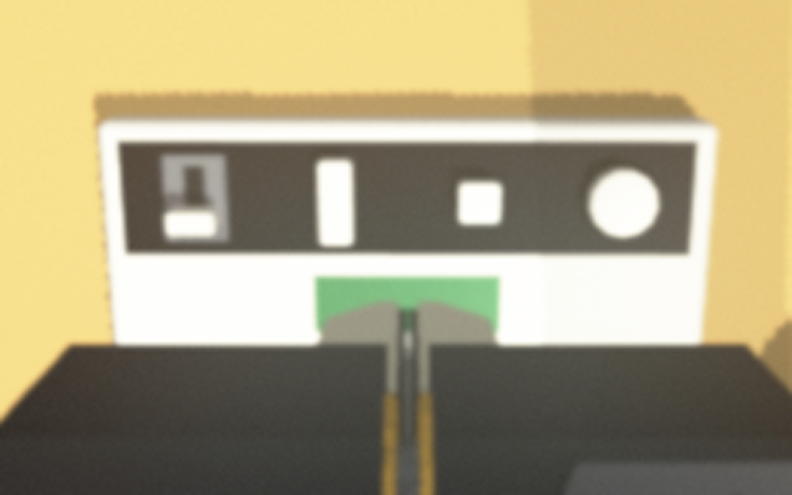

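The tab at crop (190,224) is now at the plate end of its slot, and the 13 N against the hard stop agrees. Next is the zero key.

```bash
python3 - <<'E'
from h import *
x,y=-.0955,.0825
bot.move_to(S(x,y,.12),Q); bot.move_l(S(x,y,.045),vel=.08); bot.sleep(.2); print(loc(),bot.read_wrist_force())
print(bot.move_l(S(x,y,.030),vel=.02),loc(),bot.read_wrist_force())
print(bot.move_l(S(x,y,.0245),vel=.01,max_force=9),loc(),bot.read_wrist_force())
bot.sleep(.1);print(loc(),bot.read_wrist_force(),bot.read_time())
E
```

```text
[-0.0952  0.0825  0.0455] [0.03039364 0.54910351 0.58033655]
False [-0.0956  0.0825  0.0301] [-0.52662717 -0.65289226  1.85038395]
True [-0.0956  0.0825  0.0262] [-0.87924142 -0.87733489  9.20488166]
[-0.0956  0.0825  0.0262] [-1.25572323 -0.6016117   9.80182992] 12.7583
```

Pressed to the bottom stop: z is 26.2 mm and the force exceeds the 5 N spring. Now I'll retreat and check.

```bash
python3 - <<'E'
from h import *
bot.move_l(S(-.0955,.0825,.045),vel=.04); bot.move_l(S(-.0955,.0825,.15),vel=.15)
bot.move_to(S(-.17,0,.25),Q); bot.sleep(.3)
snap('wrist','w3'); print(bot.read_time(),bot.read_wrist_force())
E
```

```text
15.2417 [ 0.25852422 -0.56549033 -0.5312311 ]
```

View pics/w3.png

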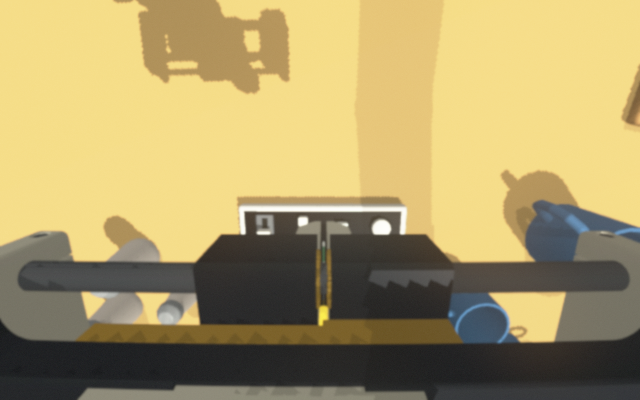

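The switch tab at (264,230) is still at the plate end, the round key at (381,228) is up, and the hand is clear.

```bash
python3 -c "
from station import bot
print(bot.job_done())"
```

```text
the job is handed in; nothing more can be done
None
```

I pushed the switch fully on, then pressed the zero key to its stop and released it; the hand ended clear and the job was handed in after about 15 s of the 42 s allowed.

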